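Wedge the rocking pastry slab

ROBOT

A 6-joint arm with a two-finger parallel gripper is mounted at the origin on a cart in front of the work surface, level with it; the furniture and walls round the work are solid. World frame = base frame: x ahead of the robot, y to its left, z up, the work surface at z = 0. Lengths are in m, angles in rad, forces in N, time in s.
With the tool pointing down it reaches from about 0.275 to 0.75 m from the base axis. Payload 10.2 kg.
Tool frame: the origin (TCP) lies at the very end of the fingers, on their centre line; the grasp point (between the pads) lies hold_point_z behind it (hold_point_z is the distance from the TCP to the grasp point, in m); z points along the fingers, y is the line along which they close (so a half turn about z gives the same grasp; the last joint's range is limited). The gripper opens to 85 mm and grips with 20 to 120 N. Pads are 22 mm wide; open, the fingers measure 114 mm over their backs; the gripper's body (76 mm by 85 mm) begins 54 mm behind the grasp point. The pads swing forward as they close: fully open they stand 13 mm farther back than shut.
Start: joints at [-1.542, 0.313, 1.498, -0, 1.331, -0.223], TCP at [0.131, -0.508, 0.231] pointing down, gripper open.
Joint ranges: [-2.94, 2.94], [-0.97, 2.17], [0.19, 2.56], [-1.23, 4.37], [0.02, 3.11], [-2.88, 2.88]. Speed limits (rad/s): [2.39, 2.39, 3.01, 3.14, 3.14, 3.14].

INTERFACE

Orientations are given as a unit quaternion [w, x, y, z].
In Python, from rig import get_obs, grab_frame, finish_job, masks_of, tip_of, hold_point_z gives the robot as it stands. The module is installed in compiled form; this text tells all that it offers.
- The arm moves only by the tool drive_tool, never from a script. Its argument "increments" is text: rows parted by semicolons, each of 7 numbers parted by spaces: the finger opening in cm, from 0 to 8.54, then the shift along the tool's x, y, z in cm, then the turn, a rotation vector about the tool's x, y, z in rad. In form: gripper tx ty tz rx ry rz; .... A call has 1 to 20 rows; each row is the pose to reach, as a shift and turn from the pose commanded when the call began, along the tool's axes at that moment; what a row does not reach only later rows make up. A row lasts 1/8 s, in which the tool goes at most 62.5 mm and 10.7 degrees, less where a joint would pass 70% of its speed; a pose out of reach is approached as far as the arm can. A call with a gripper value outside its range is refused whole. The fingers move at their own pace and stop on an object; "grip_force" is the grip in N (left out, the last holds). Time passes only in rows, so rows that repeat a pose let the fingers close. It gives the time, the measured TCP pose, the force, the opening and the grip force at its end, in the units of the state.
- get_obs(): the state, without advancing time (a new reading comes with each control period).
- grab_frame(name): name is "scene" or "side" or "wrist"; returns a dict with "frame" (480x640x3 uint8, red, green, blue), "vertical_fov" (degrees; the focal length in pixels is half the picture's height over the tangent of half this angle, whatever the lens; pixels are square), "cx", "cy" (the principal point, pixels), "R" (3x3) and "t" (3): a world point X has camera coordinates R X + t. Camera axes: x right, y down, z forward; pixel columns grow to the right and rows downward; lengths in m; the calibration is good to about 2 mm. A picture is of the moment at which its call begins. There is no depth.
- finish_job(): hands the job in; it is judged then, once.
Trained networks look in the newest picture that a camera, given by its name, has taken for a name from the list of things; names that differ only in an ending like _2 or _b are one class to them, and where a whole thing is asked for, a point or a joint stands for the part that bears it (a point fixed in the world has none). Each returns a list of dicts, best first, with "conf" (0 to 1); they miss things now and then, are a little off and sometimes report something else, mostly with a low value. They report only what shows in the picture. A call takes as long as a camera call.
- masks_of(label, camera): "region" (480x640 bool, what is visible of it) and "position" ([column, row] in pixels, amid what is visible of it).
- tip_of(label, camera): "position" ([column, row] in pixels: a listed point, or the origin of a listed thing).
The state is a dict: "time": time; "joint_pos": joint angles; "joint_vel": joint speeds; "joint_torque": joint torques, N m; "ee_pos": TCP position; "tcp_rot": TCP orientation; "ft_force": force on the tool from outside, world axes, zero at the start; "ft_torque": the same for the moment, N m; "finger_gap": finger opening in m; "grip_force": force on a finger pad.
Only numpy, scipy, OpenCV 4.12 (cv2) and the standard library are available. Lean on these libraries where they do the work, as an engineer would, in place of code of your own. Each camera call takes 0.05 s, during which the arm holds its last target. There are 200 camera calls.

TASK

The marble slab rocks because the foot under its red-dotted front corner is too short. Push the yellow wedge, thin end first and square to the slab's front edge, under that foot until it jams tight, without forcing it or shifting or lifting the slab, and let go of it. Then press down on the red dot for a moment, firmly but gently, to prove that the corner no longer rocks, and leave the wedge jammed and the slab level.

Things in the scene. Friction and masses are not known exactly. Their poses are not given: they have to be found in the camera images.
- slab: loose white marble slab, 260 (x) x 300 (y) mm, 24 thick, 6.2 kg, level on three rubber feet; stone from 30 to 54 mm above the table. Origin: on the table under its centre; +x away from the robot (front edge x = -130), +y left. Steel rail 8 mm thick, 68 mm high, on the back and right edges. Feet 26 mm square at x = +-105, y = +-125; the front left one (-105, +125) is short
- foot_front (a point): point at table level below the middle of the short foot's front face: slab frame (-118, 125, 0) mm, 12 mm behind the front edge; axes as the slab. The gap under this foot is 5 to 16 mm, different every time and not reported: find it by feel. The slab stays still when the wedge is pushed with up to about 20 N; much more forces, shifts or lifts it
- corner_top (a point): centre of the red dot, 26 mm across, on the slab's top above the short foot: slab frame x = -105, y = +125, z = 54 mm. Axes as the slab. A press of 5 to 20 N is enough
- wedge: yellow plastic wedge, loose, 90 g, lying flat, 150 mm long, 34 wide, with a grip block at the thick end, 30 long (x), 28 wide (y), 40 high, orange ribs on its two sides. Origin: on the table under the centre of the grip block; +x points to the thin end, at x = +135 mm; z up. Pushed under the foot with about 8 to 20 N it jams and stays by friction
- wedge_tip (a point): middle of the wedge's thin end, on its underside: wedge frame x = +135 mm; axes as the wedge. The ramp is 120 mm long: 3 mm thick here, 23 mm where it meets the grip block at x = +15 mm (1 mm of height per 6 mm)
- gift_box_a: clear gift box of cookies, 74 x 74 x 129 mm, loose bystander; origin under its centre
- gift_box_b: clear gift box of cookies, 74 x 74 x 129 mm, loose bystander; origin under its centre
- seals: roll of round seal stickers, 79 mm across, 36 mm high, loose bystander; origin under its centre

How it is judged:
On the way, in this order (a step that is already met when the one before it is completed fails the run):
1. the wedge is jammed under the short foot (it carries more than 3 N of the slab) and the fingers have let go of it (contact force between wedge and slab above 3 N and contact force between each of the arm, the fingers and wedge below 0.1 N and x of wedge_tip in the frame of foot_front above 0.006 m), for 0.2 s.
2. the fingers press on the red dot with more than 5 N and the slab stays level (contact force between the fingers and slab above 5 N and horizontal distance between the grasp point and corner_top below 0.035 m and angle between slab's own z axis and vertical below 0.008 rad), for 0.1 s.
At the end, for the whole second after the job is handed in: wedge flat, thin end 6 to 105 mm past the short foot's front face, within 18 mm of its middle line and 0.2 rad of square, carrying over 3 N of the slab; slab level within 0.005 rad and within 6 mm of where it stood; both at rest (contact force between wedge and slab above 3 N and x of wedge_tip in the frame of foot_front between 0.006 and 0.105 m and y of wedge_tip in the frame of foot_front between -0.018 and 0.018 m and angle between the x axis of wedge and the x axis of slab, either way round below 0.2 rad and angle between wedge's own z axis and vertical below 0.03 rad and angle between slab's own z axis and vertical below 0.005 rad and distance of slab from where it was at the start of the episode below 0.006 m and linear speed of each of wedge, slab below 0.01 m/s); the robot touches nothing.
It fails at once if the wedge is forced: more than 21 N between it and the slab while nothing presses on the slab (contact force between wedge and slab above 21 N and contact force between the fingers and slab below 0.2 N).
It fails at once if the slab is shifted by more than 10 mm (distance of slab from where it was at the start of the episode above 0.01 m).
It fails at once if the slab is tipped or rocked by more than 0.03 rad (angle between slab's own z axis and vertical above 0.03 rad).
It fails at once if the fingers press on the slab with more than 40 N (contact force between the fingers and slab above 40 N).
It fails at once if a gift box or the sticker roll is pushed more than 30 mm (distance of any of gift_box_a, gift_box_b, seals from where it was at the start of the episode above 0.03 m).
It also fails if it takes over 67 s, if anything falls off the work surface, if the arm or the gripper's body presses on something with over 40 N, if the wrist force passes 120 N, or if a joint passes its speed limit or range.

## Working session

There is one attempt and no reset: what is moved stays moved. The work goes in short steps, Python scripts to look and compute and a tool call to move; the robot and the scene stay as the last step left them, time stands still between calls to the robot, and variables do not carry over. Pictures are saved under pics/ and viewed, at most 10 in all, crops included, and the job is handed in when it is done.

Besides the shell and the picture viewer there is one more tool, called after "Call:" as name(argument=value, ...), one argument or row to a line, values as JSON. drive_tool: Moves the arm, as the interface text tells. Its arguments: {"type":"object","properties":{"increments":{"type":"string"},"grip_force":{"type":"number"}},"required":["increments"]}

```bash
mkdir -p pics; cat > h.py <<'E'
import numpy as np,cv2
from rig import *
def ray(f,p):
    F=240/np.tan(np.radians(f["vertical_fov"])/2)
    R=np.array(f["R"]);t=np.array(f["t"])
    d=R.T@np.array([(p[0]-f["cx"])/F,(p[1]-f["cy"])/F,1.]);return -R.T@t,d
def onz(f,p,z):
    c,d=ray(f,p);return c+d*(z-c[2])/d[2]
def proj(f,X):
    F=240/np.tan(np.radians(f["vertical_fov"])/2)
    q=np.array(f["R"])@np.array(X)+np.array(f["t"]);return q[:2]/q[2]*F+[f["cx"],f["cy"]]
def save(f,n): cv2.imwrite("pics/"+n,cv2.cvtColor(f["frame"],cv2.COLOR_RGB2BGR))
E
cat > a.py <<'E'
from h import *
np.set_printoptions(precision=4,suppress=True)
print(hold_point_z if not callable(hold_point_z) else hold_point_z(),get_obs())
Z={"slab":0,"foot_front":0,"corner_top":.054,"wedge":0,"wedge_tip":0,"gift_box_a":0,"seals":0}
for c in("scene","side","wrist"):
    f=grab_frame(c);save(f,c+"0.png")
    print(c,-np.array(f["R"]).T@np.array(f["t"]))
    for k,z in Z.items():
        for r in tip_of(k,c)[:2]: print(k,round(r["conf"],2),np.round(r["position"]),onz(f,r["position"],z)[:2])
E
python3 a.py
```

```text
0.0187 {'time': 0.0, 'joint_pos': array([-1.5424,  0.3134,  1.4984,  0.    ,  1.331 , -0.2234]), 'joint_vel': array([ 0.0005, -0.0008,  0.0008,  0.0014, -0.0002,  0.0009]), 'joint_torque': array([  0.0006, -41.2269, -25.9742,  -0.0001,   0.0042,  -0.    ]), 'ee_pos': array([ 0.1308, -0.5082,  0.2307]), 'tcp_rot': array([-0.0006,  0.9921,  0.1256,  0.0001]), 'ft_force': array([ 0.5541,  0.3496, -0.0595]), 'ft_torque': array([-0.0458, -0.0139,  0.0513]), 'grip_force': 0.0, 'finger_gap': 0.08514531520298442}
scene [0.033  0.5752 1.2351]
slab 0.86 [291. 231.] [0.7144 0.0372]
foot_front 0.55 [282. 278.] [0.6153 0.1631]
corner_top 0.55 [274. 264.] [0.6365 0.1661]
wedge 0.93 [406. 235.] [ 0.4622 -0.1916]
wedge_tip 0.62 [378. 202.] [ 0.6035 -0.2257]
wedge_tip 0.23 [276. 263.] [0.661  0.1429]
gift_box_a 0.81 [402. 174.] [ 0.6265 -0.3679]
gift_box_a 0.76 [367. 170.] [ 0.7176 -0.3015]
seals 0.92 [283. 373.] [0.4108 0.3449]
seals 0.7 [401. 174.] [ 0.6275 -0.3651]
side [-0.7107 -0.1704  0.6884]
slab 0.89 [323. 233.] [0.7075 0.0312]
foot_front 0.74 [269. 241.] [0.6255 0.1748]
foot_front 0.33 [402. 283.] [ 0.4568 -0.2019]
corner_top 0.73 [278. 226.] [0.6187 0.1468]
wedge 0.96 [402. 282.] [ 0.4604 -0.203 ]
wedge_tip 0.83 [417. 260.] [ 0.5832 -0.2402]
gift_box_a 0.85 [460. 255.] [ 0.6304 -0.3591]
gift_box_a 0.56 [443. 238.] [ 0.727  -0.3161]
seals 0.74 [401. 278.] [ 0.4766 -0.1995]
seals 0.65 [182. 276.] [0.3983 0.3431]
wrist [ 0.1957 -0.491   0.374 ]
```

View pics/scene0.png

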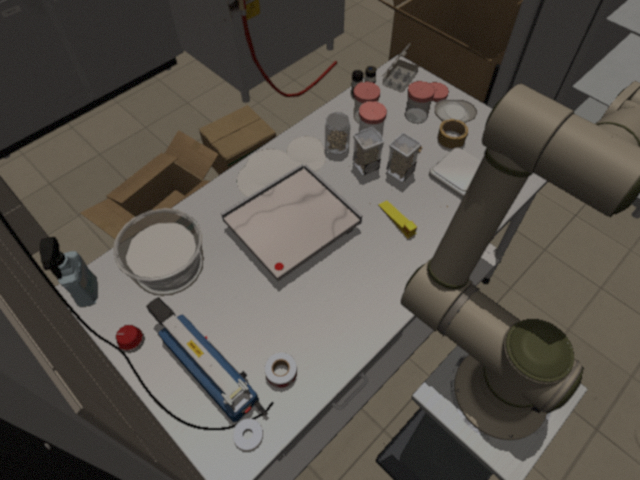

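View pics/side0.png

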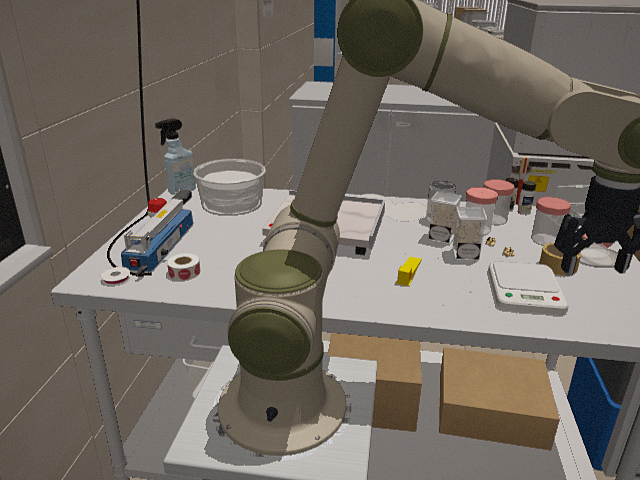

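The scene view shows the red dot at (278,267), the wedge at (398,218) with its tip up-left, and the seal roll at (281,370). The side view agrees, with the wedge block at (405,275). I'll move above the wedge for a wrist view.

Call:
drive_tool(
  increments="8.5 20 -10.5 0 0 0 0.26;8.5 39 -21.8 0 0 0 0.52;8.5 39 -21.8 0 0 0 0.52;8.5 39 -21.8 0 0 0 0.52;8.5 39 -21.8 0 0 0 0.52;8.5 39 -21.8 0 0 0 0.52;8.5 39 -21.8 0 0 0 0.52;8.5 39 -21.8 0 0 0 0.52;8.5 39 -21.8 0 0 0 0.52;8.5 39 -21.8 0 0 0 0.52",
)

```text
time: 2.45
ee_pos: [0.4537, -0.2008, 0.2313]
tcp_rot: [0.0, 0.991, -0.134, -0.0]
ft_force: [-0.0, -0.3, 0.1]
finger_gap: 0.0851
grip_force: 0.0
```

```bash
cat > b.py <<'E'
from h import *
np.set_printoptions(precision=4,suppress=True)
o=get_obs();print(o["time"],o["ee_pos"],o["tcp_rot"],o["ft_force"])
f=grab_frame("wrist");save(f,"wrist1.png")
for k,z in {"wedge":0,"wedge_tip":0,"corner_top":.054,"foot_front":0}.items():
    for r in tip_of(k,"wrist")[:1]: print(k,round(r["conf"],2),np.round(r["position"]),onz(f,r["position"],z)[:2])
def rect(m):
    c=max(cv2.findContours(m.astype(np.uint8),cv2.RETR_EXTERNAL,cv2.CHAIN_APPROX_NONE)[0],key=cv2.contourArea)
    return c[:,0,:]
m=masks_of("wedge","wrist")
if m:
    c=rect(m[0]["region"]);P=np.array([onz(f,p,0)[:2] for p in c],np.float32);print("wedge",cv2.minAreaRect(P),m[0]["conf"])
for cam in("scene","side"):
    f=grab_frame(cam);save(f,cam+"1.png");m=masks_of("slab",cam)
    for k in("corner_top","foot_front","slab"):
        for r in tip_of(k,cam)[:1]: print(cam,k,round(r["conf"],2),r["position"],onz(f,r["position"],.054*(k[0]=="c"))[:2])
    if m:
        c=rect(m[0]["region"]);q=cv2.approxPolyDP(cv2.convexHull(c),6,True)[:,0]
        for p in q: print(cam,p,onz(f,p,.054)[:2],onz(f,p,.068)[:2])
E
python3 b.py
```

```text
2.45 [ 0.4537 -0.2008  0.2313] [ 0.0001  0.991  -0.134  -0.0001] [-0.0349 -0.3189  0.0569]
wedge 0.65 [322. 191.] [ 0.4616 -0.206 ]
wedge_tip 0.89 [315.  40.] [ 0.5953 -0.2353]
wedge ((0.5184525847434998, -0.21871289610862732), (0.03693929687142372, 0.1593771129846573), 76.79923248291016) 0.73
scene corner_top 0.77 [277.0, 265.7] [0.6266 0.1652]
scene foot_front 0.88 [283.2, 276.9] [0.6144 0.1586]
scene slab 0.8 [289.1, 233.6] [0.7106 0.0472]
scene [305 164] [ 0.8395 -0.1439] [ 0.83   -0.1354]
scene [361 223] [ 0.5622 -0.1005] [ 0.5559 -0.0925]
scene [276 280] [0.5955 0.1967] [0.5889 0.2012]
scene [221 214] [0.8712 0.1626] [0.8612 0.1675]
side corner_top 0.9 [276.8, 225.8] [0.6175 0.1496]
side foot_front 0.92 [268.0, 244.1] [0.6071 0.1741]
side slab 0.72 [323.8, 232.9] [0.7057 0.0297]
side [262 228] [0.5966 0.1866] [0.5677 0.1787]
side [290 191] [0.8847 0.167 ] [0.8495 0.1595]
side [384 200] [ 0.8605 -0.1368] [ 0.8258 -0.1375]
side [363 254] [ 0.4901 -0.1011] [ 0.4636 -0.1026]
side [269 240] [0.5274 0.1501] [0.5001 0.1431]
```

View pics/wrist1.png

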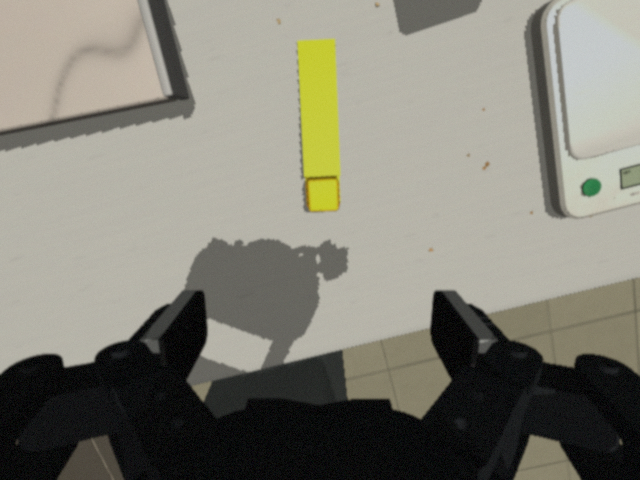

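The wrist view shows the block top at (307–340,178–212), the tip at (317,40), and the slab's right front corner with its front edge running from (0,132) to (165,100).

```bash
cat > c.py <<'E'
from h import *
np.set_printoptions(precision=4,suppress=True)
f=grab_frame("wrist")
print("block",onz(f,(323.5,195),.04),"tip",onz(f,(316.5,40),.003),"edge",onz(f,(0,132),.054),onz(f,(165,100),.054))
f=grab_frame("scene");i=cv2.cvtColor(f["frame"],cv2.COLOR_RGB2HSV)
m=((i[...,0]<8)|(i[...,0]>172))&(i[...,1]>130)&(i[...,2]>90);m[:240]=0;m[290:]=0;m[:,:255]=0;m[:,310:]=0
ys,xs=np.nonzero(m);print("dot scene",len(xs),xs.mean(),ys.mean(),onz(f,(xs.mean(),ys.mean()),.054))
E
python3 c.py
```

```text
block [ 0.4642 -0.2063  0.04  ] tip [ 0.5948 -0.2359  0.003 ] edge [0.5872 0.0351 0.054 ] [ 0.5745 -0.1044  0.054 ]
dot scene 46 278.5 266.0869565217391 [0.6228 0.1631 0.054 ]
```

Call:
drive_tool(
  increments="8.5 1.16 0.25 6 0 0 -0.045;8.5 1.16 0.25 12 0 0 -0.045;8.5 1.16 0.25 18 0 0 -0.045;8.5 1.16 0.25 22.5 0 0 -0.045;8.5 1.16 0.25 22.5 0 0 -0.045;2.2 1.16 0.25 22.5 0 0 -0.045;2.2 1.16 0.25 22.5 0 0 -0.045;2.2 1.16 0.25 22.5 0 0 -0.045;2.2 1.16 0.25 22.5 0 0 -0.045;2.2 1.16 0.25 22.5 0 0 -0.045;2.2 1.16 0.25 22.5 0 0 -0.045",
  grip_force=40,
)

```text
time: 4.72
ee_pos: [0.4653, -0.2061, 0.0076]
tcp_rot: [0.001, 0.994, -0.111, 0.001]
ft_force: [-1.8, 0.6, 7.5]
finger_gap: 0.0276
grip_force: 39.9
```

Call:
drive_tool(
  increments="2.2 0 0 -6 0 0 0;2.2 0 0 -12 0 0 0;2.2 -4 -6 -12 0 0 0;2.2 -6 -12 -12 0 0 0;2.2 -8 -18 -12 0 0 -0.06;2.2 -10 -24 -12 0 0 -0.12;2.2 -12 -30 -12 0 0 -0.12;2.2 -13.4 -36.5 -12 0 0 -0.122;2.2 -13.4 -36.5 -12 0 0 -0.122;2.2 -13.4 -36.5 -12 0 0 -0.122;2.2 -13.4 -36.5 -12 0 0 -0.122",
)

```text
time: 6.1
ee_pos: [0.415, 0.1788, 0.1264]
tcp_rot: [0.0, 0.999, -0.051, -0.0]
ft_force: [-0.2, -0.0, -0.8]
finger_gap: 0.0273
grip_force: 40.0
```

```bash
cat > d.py <<'E'
from h import *
np.set_printoptions(precision=4,suppress=True)
o=get_obs();print(o["time"],o["ee_pos"],o["tcp_rot"],o["ft_force"])
f=grab_frame("wrist");save(f,"wrist2.png")
for k,z in {"wedge_tip":0.12,"corner_top":.054,"foot_front":0}.items():
    for r in tip_of(k,"wrist")[:1]: print(k,round(r["conf"],2),np.round(r["position"]),onz(f,r["position"],z)[:2])
E
python3 d.py
```

```text
6.1 [0.415  0.1788 0.1264] [ 0.0001  0.9987 -0.0513 -0.    ] [-0.2215 -0.0214 -0.7837]
```

View pics/wrist2.png

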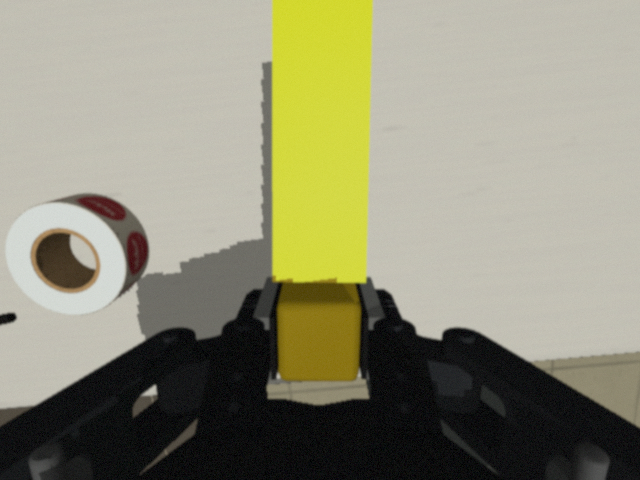

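The wedge is held straight and centred, and the seal roll is at (75,255), clear on the left. I'll rise and shift right to see the corner.

Call:
drive_tool(
  increments="2.2 3 4 -5 0 0 0;2.2 6 8 -11 0 0 0;2.2 6 8 -11 0 0 0;2.2 6 8 -11 0 0 0;2.2 6 8 -11 0 0 0",
)

```text
time: 6.92
ee_pos: [0.4656, 0.0946, 0.2351]
tcp_rot: [-0.0, 0.999, -0.051, -0.001]
ft_force: [-0.3, -0.4, -0.5]
finger_gap: 0.0277
grip_force: 40.1
```

```bash
sed -i 's/wrist2/wrist3/' d.py; python3 d.py
```

```text
6.925 [0.4656 0.0946 0.2351] [-0.0001  0.9987 -0.0506 -0.0011] [-0.3239 -0.4387 -0.4512]
corner_top 0.57 [211.  17.] [0.6243 0.1626]
```

View pics/wrist3.png

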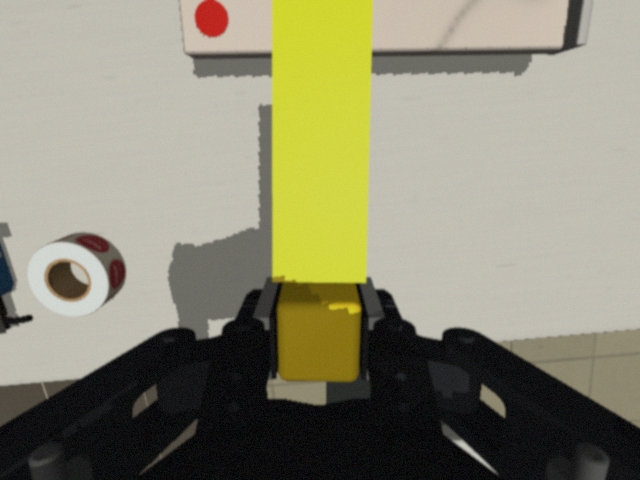

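The red dot is at (212,18), the slab's front left corner at (185,54), and its front edge runs almost level to (565,48).

```bash
cat > e.py <<'E'
from h import *
np.set_printoptions(precision=4,suppress=True)
f=grab_frame("wrist");g=f["frame"].astype(int)
m=(g[...,0]>130)&(g[...,1]<70)&(g[...,2]<70);m[60:]=0
ys,xs=np.nonzero(m);d=onz(f,(xs.mean(),ys.mean()),.054);print("dot",xs.mean(),ys.mean(),xs.max()-xs.min(),ys.max()-ys.min(),ys.min(),d)
gr=g.sum(2);P=[]
for c in list(range(195,265,3))+list(range(385,550,3)):
    col=gr[35:65,c];k=np.argmin(np.diff(col));P.append((c,35.5+k))
P=np.array(P);a,b=np.polyfit(P[:,0],P[:,1],1);r=P[:,1]-a*P[:,0]-b;k=abs(r)<2;a,b=np.polyfit(P[k,0],P[k,1],1);print(a,b,k.mean())
A,B=[onz(f,(c,a*c+b),.054) for c in(195,550)]
y=np.arctan2(A[1]-B[1],A[0]-B[0])-np.pi/2;print("yaw",y,A,B)
ex=np.array([np.cos(y),np.sin(y)]);print("dot-edge",(d[:2]-A[:2])@ex)
print("foot_front",d[:2]-.013*ex)
E
python3 e.py
```

```text
dot 211.67391304347825 18.60411899313501 31 35 1 [0.6237 0.1626 0.054 ]
-0.013791574421071696 57.03724106738391 1.0
yaw -0.08879365360051228 [0.6    0.1801 0.054 ] [ 0.5752 -0.0983  0.054 ]
dot-edge 0.025112531746227296
foot_front [0.6107 0.1638]
```

Call:
drive_tool(
  increments="2.2 -2.76 -4 5 0 0 -0.012;2.2 -2.76 -8.14 10 0 0 -0.012;2.2 -2.76 -8.14 15 0 0 -0.012;2.2 -2.76 -8.14 20 0 0 -0.012;2.2 -2.76 -8.14 22.2 0 0 -0.012;2.2 -2.76 -8.14 22.5 0 0 -0.012;2.2 -2.76 -8.14 22.5 0 0 -0.012;2.2 -2.76 -8.14 22.5 0 0 -0.012",
)

```text
time: 8.18
ee_pos: [0.4479, 0.1782, 0.0124]
tcp_rot: [-0.0, 0.999, -0.045, 0.001]
ft_force: [-0.7, -0.6, -1.2]
finger_gap: 0.0277
grip_force: 40.0
```

Call:
drive_tool(
  increments="2.2 0 0 0.4 0 0 0;2.2 0 0 0.4 0 0 0;2.2 0 0 0.4 0 0 0",
)

```text
time: 8.55
ee_pos: [0.4475, 0.1781, 0.0076]
tcp_rot: [-0.0, 0.999, -0.045, 0.0]
ft_force: [0.9, -0.2, 3.7]
finger_gap: 0.0274
grip_force: 40.2
```

```bash
cat > s.py <<'E'
from h import *
f=grab_frame("side");cv2.imwrite("pics/side2.png",cv2.resize(cv2.cvtColor(f["frame"],cv2.COLOR_RGB2BGR)[190:330,180:440],None,fx=3,fy=3))
for k in("foot_front","wedge_tip"):
  for c in("side","scene"):
    f=grab_frame(c)
    for r in tip_of(k,c)[:1]:print(c,k,r["conf"],r["position"],onz(f,r["position"],0))
E
python3 s.py
```

```text
side foot_front 0.96 [270.9, 241.3] [0.62564648 0.17013997 0.        ]
scene foot_front 0.61 [283.7, 273.2] [0.62220064 0.14958723 0.        ]
side wedge_tip 0.57 [322.3, 231.1] [0.7170938  0.03588211 0.        ]
scene wedge_tip 0.73 [288.8, 287.3] [0.57913696 0.16996123 0.        ]
```

View pics/side2.png

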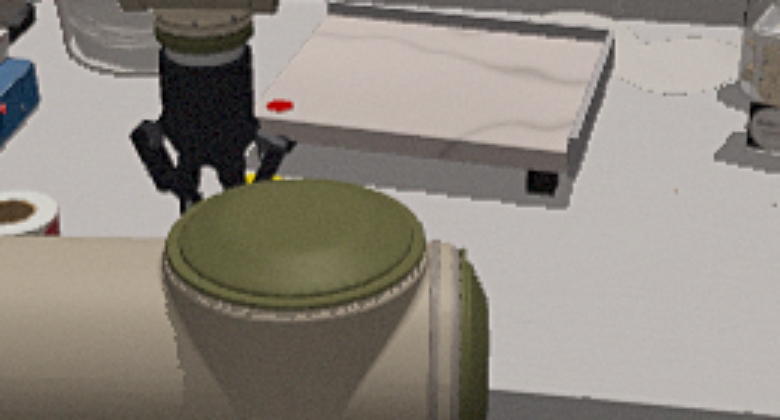

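Call:
drive_tool(
  increments="2.2 0.9 0 0 0 0 0;2.2 1.8 0 0 0 0 0;2.2 2.7 0 0 0 0 0;2.2 3.3 0 0 0 0 0;2.2 3.6 0 0 0 0 0;2.2 3.6 0 0 0 0 0",
  grip_force=20,
)

```text
time: 9.75
ee_pos: [0.4827, 0.1749, 0.0076]
tcp_rot: [0.0, 0.999, -0.045, -0.001]
ft_force: [-3.0, 0.7, 8.2]
finger_gap: 0.0276
grip_force: 41.3
```

Call:
drive_tool(
  increments="2.2 0.1 0 0 0 0 0;2.2 0.2 0 0 0 0 0;2.2 0.3 0 0 0 0 0;2.2 0.4 0 0 0 0 0",
)

```text
time: 10.25
ee_pos: [0.4861, 0.1747, 0.0076]
tcp_rot: [0.0, 0.999, -0.044, -0.001]
ft_force: [-6.7, 0.2, 10.3]
finger_gap: 0.0276
grip_force: 41.7
```

Call:
drive_tool(
  increments="2.2 0 0 -0.05 0 0 0;2.2 0 0 -0.1 0 0 0;2.2 0 0 -0.1 0 0 0",
)

```text
time: 10.62
ee_pos: [0.4867, 0.1744, 0.008]
tcp_rot: [0.0, 0.999, -0.045, -0.0]
ft_force: [-0.9, -0.2, -1.0]
finger_gap: 0.0271
grip_force: 40.1
```

Call:
drive_tool(
  increments="2.2 0 0 -0.07 0 0 0;2.2 0 0 -0.15 0 0 0;2.2 0 0 -0.15 0 0 0",
)

```text
time: 11.0
ee_pos: [0.487, 0.1745, 0.0098]
tcp_rot: [-0.0, 0.999, -0.045, 0.0]
ft_force: [-0.7, 0.2, -1.0]
finger_gap: 0.0274
grip_force: 40.1
```

Call:
drive_tool(
  increments="2.2 0 0 -0.07 0 0 0;2.2 0 0 -0.15 0 0 0;2.2 0 0 -0.15 0 0 0",
)

```text
time: 11.38
ee_pos: [0.4871, 0.1745, 0.0114]
tcp_rot: [-0.0, 0.999, -0.045, 0.0]
ft_force: [0.2, -0.5, -0.6]
finger_gap: 0.0273
grip_force: 40.1
```

Call:
drive_tool(
  increments="2.2 0 0 -0.07 0 0 0;2.2 0 0 -0.15 0 0 0;2.2 0 0 -0.15 0 0 0",
)

```text
time: 11.75
ee_pos: [0.4871, 0.1745, 0.0129]
tcp_rot: [-0.0, 0.999, -0.045, 0.0]
ft_force: [0.0, 0.7, -1.6]
finger_gap: 0.027
grip_force: 40.1
```

Call:
drive_tool(
  increments="2.2 0 0 -0.07 0 0 0;2.2 0 0 -0.15 0 0 0;2.2 0 0 -0.15 0 0 0",
)

```text
time: 12.12
ee_pos: [0.4871, 0.1745, 0.0143]
tcp_rot: [-0.0, 0.999, -0.045, 0.0]
ft_force: [-0.1, 0.1, -1.3]
finger_gap: 0.0274
grip_force: 40.1
```

Call:
drive_tool(
  increments="2.2 0 0 -0.07 0 0 0;2.2 0 0 -0.15 0 0 0;2.2 0 0 -0.15 0 0 0",
)

```text
time: 12.5
ee_pos: [0.4869, 0.1745, 0.0157]
tcp_rot: [0.0, 0.999, -0.045, -0.0]
ft_force: [1.1, 0.8, -2.5]
finger_gap: 0.0275
grip_force: 39.7
```

Call:
drive_tool(
  increments="2.2 0 0 -0.05 0 0 0;2.2 0 0 -0.07 0 0 0;2.2 0 0 -0.07 0 0 0",
)

```text
time: 12.88
ee_pos: [0.4868, 0.1745, 0.0163]
tcp_rot: [0.0, 0.999, -0.045, -0.0]
ft_force: [0.2, -1.0, -4.2]
finger_gap: 0.0274
grip_force: 39.0
```

Call:
drive_tool(
  increments="2.2 0 0 0.4 0 0 0;2.2 0 0 0.8 0 0 0;2.2 0 0 0.83 0 0 0;2.2 0.8 0 0.83 0 0 0;2.2 1.6 0 0.83 0 0 0;2.2 2.4 0 0.83 0 0 0;2.2 3 0 0.83 0 0 0;2.2 3.2 0 0.83 0 0 0;2.2 3.2 0 0.83 0 0 0",
)

```text
time: 14.0
ee_pos: [0.519, 0.1717, 0.0082]
tcp_rot: [-0.0, 0.999, -0.045, 0.0]
ft_force: [-0.6, -0.1, -0.5]
finger_gap: 0.0272
grip_force: 39.4
```

Call:
drive_tool(
  increments="2.2 0.1 0 0.03 0 0 0;2.2 0.2 0 0.03 0 0 0;2.2 0.3 0 0.03 0 0 0;2.2 0.3 0 0.03 0 0 0",
)

```text
time: 14.5
ee_pos: [0.522, 0.1714, 0.008]
tcp_rot: [-0.0, 0.999, -0.045, 0.0]
ft_force: [-0.3, 0.0, 0.6]
finger_gap: 0.0275
grip_force: 39.4
```

Call:
drive_tool(
  increments="2.2 0.07 0 0 0 0 0;2.2 0.15 0 0 0 0 0;2.2 0.15 0 0 0 0 0",
)

```text
time: 14.88
ee_pos: [0.5235, 0.1713, 0.0079]
tcp_rot: [-0.0, 0.999, -0.045, 0.0]
ft_force: [-0.4, 0.3, 1.4]
finger_gap: 0.0275
grip_force: 39.5
```

Call:
drive_tool(
  increments="2.2 0.07 0 0 0 0 0;2.2 0.15 0 0 0 0 0;2.2 0.15 0 0 0 0 0",
)

```text
time: 15.25
ee_pos: [0.525, 0.1711, 0.0079]
tcp_rot: [-0.0, 0.999, -0.045, 0.0]
ft_force: [-0.1, 0.1, 0.7]
finger_gap: 0.0275
grip_force: 39.5
```

Call:
drive_tool(
  increments="2.2 0.07 0 0 0 0 0;2.2 0.15 0 0 0 0 0;2.2 0.15 0 0 0 0 0",
)

```text
time: 15.62
ee_pos: [0.5265, 0.171, 0.0079]
tcp_rot: [-0.0, 0.999, -0.045, 0.0]
ft_force: [-0.8, -0.5, 0.4]
finger_gap: 0.0275
grip_force: 39.5
```

Call:
drive_tool(
  increments="2.2 0.07 0 0 0 0 0;2.2 0.15 0 0 0 0 0;2.2 0.15 0 0 0 0 0",
)

```text
time: 16.0
ee_pos: [0.528, 0.1709, 0.0079]
tcp_rot: [-0.0, 0.999, -0.045, 0.0]
ft_force: [-0.3, -0.4, 0.6]
finger_gap: 0.0276
grip_force: 39.5
```

Call:
drive_tool(
  increments="2.2 0.07 0 0 0 0 0;2.2 0.15 0 0 0 0 0;2.2 0.15 0 0 0 0 0",
)

```text
time: 16.38
ee_pos: [0.5294, 0.1707, 0.0079]
tcp_rot: [0.0, 0.999, -0.045, -0.0]
ft_force: [-0.4, -0.4, 1.8]
finger_gap: 0.0275
grip_force: 39.5
```

Call:
drive_tool(
  increments="2.2 0.07 0 0 0 0 0;2.2 0.15 0 0 0 0 0;2.2 0.15 0 0 0 0 0",
)

```text
time: 16.75
ee_pos: [0.5304, 0.1707, 0.0078]
tcp_rot: [0.0, 0.999, -0.045, -0.001]
ft_force: [-4.8, 0.4, 1.1]
finger_gap: 0.0278
grip_force: 39.7
```

Call:
drive_tool(
  increments="2.2 0.04 0 0 0 0 0;2.2 0.07 0 0 0 0 0;2.2 0.07 0 0 0 0 0",
)

```text
time: 17.12
ee_pos: [0.5308, 0.1706, 0.0076]
tcp_rot: [0.0, 0.999, -0.045, -0.001]
ft_force: [-7.5, 1.2, 2.4]
finger_gap: 0.0276
grip_force: 39.6
```

Call:
drive_tool(
  increments="2.2 0.04 0 0 0 0 0;2.2 0.08 0 0 0 0 0;2.2 0.08 0 0 0 0 0",
)

```text
time: 17.5
ee_pos: [0.531, 0.1705, 0.0076]
tcp_rot: [0.0, 0.999, -0.045, -0.002]
ft_force: [-9.6, 0.2, 3.9]
finger_gap: 0.0276
grip_force: 39.9
```

Call:
drive_tool(
  increments="2.2 0.05 0 0 0 0 0;2.2 0.1 0 0 0 0 0;2.2 0.1 0 0 0 0 0",
)

```text
time: 17.88
ee_pos: [0.5313, 0.1705, 0.0076]
tcp_rot: [0.0, 0.999, -0.045, -0.003]
ft_force: [-12.9, 0.4, 7.3]
finger_gap: 0.028
grip_force: 40.3
```

Call:
drive_tool(
  increments="2.2 0.05 0 0 0 0 0;2.2 0.05 0 0 0 0 0;5 0.05 0 0 0 0 0;5 0.05 0 0 0 0 0;5 0.05 0 0 0 0 0;5 0.05 0 0 0 0 0",
)

```text
time: 18.62
ee_pos: [0.534, 0.1703, 0.0079]
tcp_rot: [-0.0, 0.999, -0.045, 0.0]
ft_force: [-0.9, -0.6, -0.1]
finger_gap: 0.05
grip_force: 0.0
```

Call:
drive_tool(
  increments="5 0 0 -4 0 0 0;5 0 0 -9 0 0 0;5 0 0 -13 0 0 0;5 0 0 -13 0 0 0;5 0 0 -13 0 0 0",
)

```text
time: 19.25
ee_pos: [0.5334, 0.1703, 0.137]
tcp_rot: [0.0, 0.999, -0.045, -0.001]
ft_force: [-0.2, -0.3, -0.5]
finger_gap: 0.0499
grip_force: 0.0
```

```bash
sed -i 's/wrist3/wrist4/' d.py; python3 d.py;
```

```text
19.25 [0.5334 0.1703 0.137 ] [ 0.0001  0.999  -0.0446 -0.0007] [-0.1721 -0.3355 -0.5411]
corner_top 0.9 [321.  88.] [0.6229 0.1617]
```

View pics/wrist4.png

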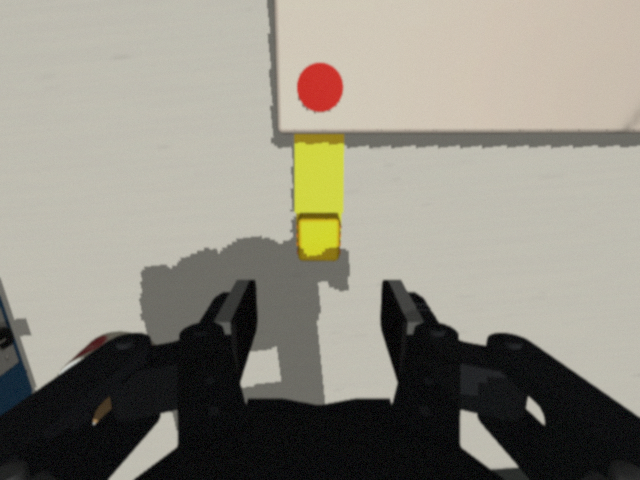

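The wedge is square under the foot: its block is at (320,237), the ramp goes under the edge at (320,132), and the dot at (320,88) is in line with it. Next I press on the dot.

Call:
drive_tool(
  increments="0 4.5 0 0 0 0 0;0 9 0 0 0 0 0;0 9 0 3 0 0 0;0 9 0 6 0 0 0;0 9 0 7.5 0 0 0;0 9 0 7.7 0 0 0;0 9 0 7.7 0 0 0;0 9 0 7.7 0 0 0",
)

```text
time: 20.45
ee_pos: [0.624, 0.1624, 0.062]
tcp_rot: [-0.0, 0.999, -0.045, 0.001]
ft_force: [0.5, 0.0, -0.5]
finger_gap: 0.0001
grip_force: 0.0
```

Call:
drive_tool(
  increments="0 0 0 0.3 0 0 0;0 0 0 0.6 0 0 0;0 0 0 0.65 0 0 0;0 0 0 0.65 0 0 0",
)

```text
time: 20.95
ee_pos: [0.6235, 0.1623, 0.0544]
tcp_rot: [-0.0, 0.999, -0.045, -0.0]
ft_force: [-0.2, 0.1, -0.7]
finger_gap: 0.0
grip_force: 0.0
```

Call:
drive_tool(
  increments="0 0 0 0.05 0 0 0;0 0 0 0.1 0 0 0;0 0 0 0.1 0 0 0",
)

```text
time: 21.32
ee_pos: [0.6236, 0.1623, 0.054]
tcp_rot: [0.0, 0.999, -0.045, 0.0]
ft_force: [-2.0, -0.4, 5.2]
finger_gap: -0.0001
grip_force: 2.6
```

Call:
drive_tool(
  increments="0 0 0 0.05 0 0 0;0 0 0 0.07 0 0 0;0 0 0 0.07 0 0 0;0 0 0 0.07 0 0 0",
)

```text
time: 21.82
ee_pos: [0.6236, 0.1623, 0.054]
tcp_rot: [0.0, 0.999, -0.045, 0.0]
ft_force: [-4.6, -1.3, 9.4]
finger_gap: 0.0
grip_force: 5.0
```

Call:
drive_tool(
  increments="0 0 0 0 0 0 0;0 0 0 0 0 0 0;0 0 0 -1 0 0 0;0 0 0 -5 0 0 0;0 0 0 -10 0 0 0;0 0 0 -10 0 0 0;0 -8 0 -10 0 0 0;0 -12 0 -10 0 0 0;0 -12 0 -10 0 0 0;0 -12 0 -10 0 0 0;0 -12 0 -10 0 0 0",
)

```text
time: 23.2
ee_pos: [0.505, 0.1728, 0.1526]
tcp_rot: [-0.0, 0.999, -0.045, 0.0]
ft_force: [-0.2, 0.4, 0.4]
finger_gap: -0.0
grip_force: 0.0
```

```bash
cat >> e.py <<'E'
save(f,"wrist5.png")
E
sed -i 's/m\[60:\]=0/m[200:]=0/' e.py; python3 e.py | head -1
```

```text
dot 319.47333333333336 37.96333333333333 41 45 16 [0.6236 0.1625 0.054 ]
```

View pics/wrist5.png

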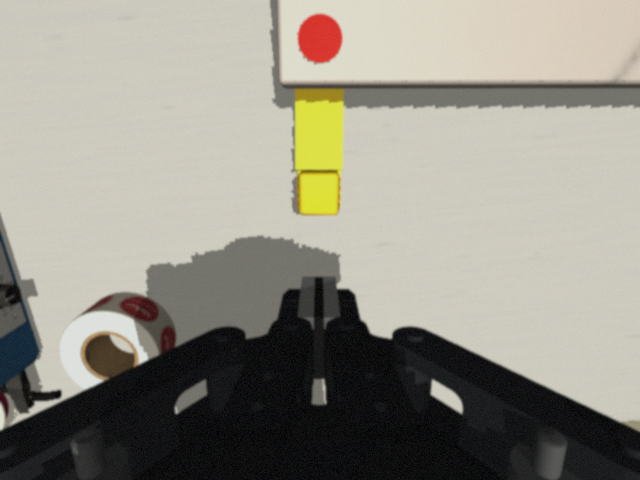

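The dot is still at (0.6236, 0.1625), so the slab hasn't moved. The wedge is still in place and square, and the arm is clear.

```bash
python3 -c "
from rig import *
print(finish_job())"
```

```text
the job is handed in; nothing more can be done
None
```

I jammed the wedge square under the short foot, about 55 mm in at roughly 13–15 N of push, and released it. I then pressed the red dot at about 9 N with no visible movement of the slab and handed the job in; no verdict came back.

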